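# Unpack specimen jars into the storage rack in reverse order

### The arm

A 6-joint arm with a two-finger parallel gripper is mounted at the origin on the work surface. World frame = base frame: x ahead of the robot, y to its left, z up, the work surface at z = 0. Lengths are in mm, angles in rad, forces in N, time in s.
With the tool pointing down it reaches from about 300 to 775 mm from the base axis. Payload 14.6 kg.
Tool frame: the origin (TCP) lies between the finger pads; the fingertips stand 8 mm ahead of it and the grasp point (between the pads) lies 11 mm behind it; z points along the fingers, y is the direction in which the jaws open and shut (so a half turn about z gives the same grasp; the last joint's range is limited). The gripper opens to 94 mm and grips with 3 to 60 N. Pads are 16 mm wide; open, the fingers measure 119 mm over their backs; the gripper's body (75 mm by 177 mm) begins 78 mm behind the grasp point.
Start: joints at [1.105, 0.3, 1.521, -0, 1.321, -0.067], TCP at [213.568, 506.831, 213.446] pointing down, gripper open.
Joint ranges: [-3.03, 3.03], [-0.79, 2.21], [0.23, 2.52], [-1.04, 4.18], [0, 3.07], [-2.55, 2.55]. Speed limits (rad/s): [2.22, 2.22, 2.57, 3.14, 3.14, 3.14].

### API

Orientations are given as [roll, pitch, yaw] about the fixed x, y, z axes, in that order (R = Rz(yaw) Ry(pitch) Rx(roll)).
In Python, from cell import manip gives the robot as it stands. The module is installed in compiled form; this text tells all that it offers.
- The arm moves only by the tool send_rows, never from a script. Its argument "series" is a list that holds one entry, the list of rows, each a list of 5 numbers: the opening, from 0 (shut) to 1 (fully open), then the shift along the tool's x, y, z in mm, then the turn about the tool's z in degrees. In form: [[[gripper, dx, dy, dz, roll], ...]]. A call has 1 to 10 rows; each row is the pose to reach, as a shift and turn from the pose commanded when the call began, along the tool's axes at that moment; what a row does not reach only later rows make up. A row lasts 1/10 s, in which the tool goes at most 50 mm and 8.59 degrees, less where a joint would pass 70% of its speed; a pose out of reach is approached as far as the arm can. A call with a gripper value outside its range is refused whole. The fingers move at their own pace and stop on an object; "newtons" is the grip in N (left out, the last holds). Time passes only in rows, so rows that repeat a pose let the fingers close. It gives the time, the measured TCP pose, the force and the opening at its end, in the units of the state.
- manip.read_state(): the state, without advancing time (a new reading comes with each control period).
- manip.camera(name): name is "side" or "top"; returns a dict with "img" (400x640x3 uint8, red, green, blue), "vfov" (degrees; the focal length in pixels is half the picture's height over the tangent of half this angle, whatever the lens; pixels are square), "cx", "cy" (the principal point, pixels), "pose" (4x4, takes a point from camera to world coordinates). Camera axes: x right, y down, z forward; pixel columns grow to the right and rows downward; lengths in mm; the calibration is good to about 2 mm. A picture is of the moment at which its call begins. There is no depth.
- manip.sign_off(): hands the job in, once; it reports no verdict.
Trained networks look in a picture, given as the dict that the camera call returned (one of the last four; its "shot" number tells which), for a name from the list of things; names that differ only in an ending like _2 or _b are one class to them, and where a whole thing is asked for, a point or a joint stands for the part that bears it (a point fixed in the world has none). Each returns a list of dicts, best first, with "conf" (0 to 1); they miss things now and then, are a little off and sometimes report something else, mostly with a low value. They report only what shows in the picture. A call takes as long as a camera call.
- manip.find_in(target, picture): "rect" ([left, top, width, height] in pixels, round what is visible of it).
- manip.silhouettes(target, picture): "pixels" (400x640 bool, what is visible of it) and "rect" ([left, top, width, height] in pixels, round what is visible of it).
The state is a dict: "clock": time; "joints": joint angles; "qd": joint speeds; "effort": joint torques, N m; "eef_pos": TCP position; "eef_rot": TCP orientation; "wrist_force": force on the tool from outside, world axes, zero at the start; "moment": the same for the moment, N m; "finger_gap": finger opening in mm.
Only numpy, scipy, OpenCV 4.12 (cv2) and the standard library are available. Lean on these libraries where they do the work, as an engineer would, in place of code of your own. Each camera call takes 0.05 s, during which the arm holds its last target. There are 200 camera calls.

### The job

Lift the transit plate straight up off its two pins, keeping it level, and lay it flat in the long bay at the back of the storage rack. Then move the four specimen jars into the four pockets of the storage rack in reverse order: the jar from the left end of the coloured row goes into the right-hand end pocket, the next into the pocket beside it, and so on, one jar to a pocket. Keep the jars upright throughout and leave them all standing on the pocket floors, with the plate still flat in its bay.

Things in the scene. Friction and masses are not known exactly. Their poses are not given: they have to be found in the camera images.
- jar_red: Loose white jar, red screw cap and red band; 60 to 130 g. Body 36 mm across, 50 mm high; cap 23 mm across, from 50 to 76 mm up. Origin: centre of underside, z up; turn about z arbitrary. Starts upright on the red seat (within 2 mm of its centre), cap sticking up through the plate. Grip the upper body, about 38 mm up, across the row: the pocket walls are low, the neighbours close.
- jar_yellow: Loose white jar, yellow screw cap and yellow band; 60 to 130 g. Body 36 mm across, 50 mm high; cap 23 mm across, from 50 to 76 mm up. Origin: centre of underside, z up; turn about z arbitrary. Starts upright on the yellow seat (within 2 mm of its centre), cap sticking up through the plate. Grip the upper body, about 38 mm up, across the row: the pocket walls are low, the neighbours close.
- jar_green: Loose white jar, green screw cap and green band; 60 to 130 g. Body 36 mm across, 50 mm high; cap 23 mm across, from 50 to 76 mm up. Origin: centre of underside, z up; turn about z arbitrary. Starts upright on the green seat (within 2 mm of its centre), cap sticking up through the plate. Grip the upper body, about 38 mm up, across the row: the pocket walls are low, the neighbours close.
- jar_blue: Loose white jar, blue screw cap and blue band; 60 to 130 g. Body 36 mm across, 50 mm high; cap 23 mm across, from 50 to 76 mm up. Origin: centre of underside, z up; turn about z arbitrary. Starts upright on the blue seat (within 2 mm of its centre), cap sticking up through the plate. Grip the upper body, about 38 mm up, across the row: the pocket walls are low, the neighbours close.
- seat_red: Fixed flat red tile, 92 (x) x 44 (y) x 4 mm, its top 16 mm above the bench. Origin: centre of underside; y along the row, +y to the robot's left. The four tiles lie in a row at 50 mm pitch, colour order varying, on a wooden base 104 x 264 mm (the transit rack). They stay put, so they show which jar came from where.
- seat_yellow: Fixed flat yellow tile, 92 (x) x 44 (y) x 4 mm, its top 16 mm above the bench. Origin: centre of underside; y along the row, +y to the robot's left. The four tiles lie in a row at 50 mm pitch, colour order varying, on a wooden base 104 x 264 mm (the transit rack). They stay put, so they show which jar came from where.
- seat_green: Fixed flat green tile, 92 (x) x 44 (y) x 4 mm, its top 16 mm above the bench. Origin: centre of underside; y along the row, +y to the robot's left. The four tiles lie in a row at 50 mm pitch, colour order varying, on a wooden base 104 x 264 mm (the transit rack). They stay put, so they show which jar came from where.
- seat_blue: Fixed flat blue tile, 92 (x) x 44 (y) x 4 mm, its top 16 mm above the bench. Origin: centre of underside; y along the row, +y to the robot's left. The four tiles lie in a row at 50 mm pitch, colour order varying, on a wooden base 104 x 264 mm (the transit rack). They stay put, so they show which jar came from where.
- plate: Loose metal plate, 54 (x) x 250 (y) x 5 mm, 280 g, y along the row of seats. Origin: centre of underside, at the start 68 mm above the bench on two posts; pins reach 18 mm above it, caps 24 mm. Openings: four 31 mm squares, 11 mm holes for the 8 mm pins at y = -112, 112 mm. Grip at its centre: black, 16 (x) x 30 (y) mm, 33 to 63 mm above the underside; pinch across x, fingertips above the caps.
- storage_rack: Fixed wooden rack beside the transit rack, left or right of it. Origin: bench height, under the middle of the row; y along the row (+y to the robot's left), x away from the robot. Pockets at y = -87, -29, 29, 87 mm, x = 0: 54 mm square inside, floor 4 mm, wall tops 14 mm up, walls 4 mm thick. Plate bay behind: centre x = 88, y = 0 mm, inside 76 (x) x 274 (y) mm, floor 4 mm, rim 10 mm up.

How it is judged (in metres and radians):
On the way:
1. the plate lies flat and released in the bay of the storage rack (x of plate in the frame of storage_rack between 0.072 and 0.104 m and y of plate in the frame of storage_rack between -0.016 and 0.016 m and z of plate in the frame of storage_rack between 0 and 0.0075 m and angle between plate's own z axis and vertical below 0.06 rad and linear speed of plate below 0.02 m/s and contact force between the fingers and plate below 0.1 N), for 0.2 s.
At the end, for the whole second after the job is handed in: Plate flat (0.06 rad) on the bay floor, centre within 16 mm of the bay's in x and y; each jar upright (0.1 rad) on a pocket floor (underside under 7.5 mm, within 14 mm of the row's centre line), one per pocket, in the reverse of the seats' order; all released and at rest (all of step 1 and x of jar_red in the frame of storage_rack between -0.014 and 0.014 m and y of jar_red in the frame of storage_rack between -0.105 and 0.105 m and z of jar_red in the frame of storage_rack between 0 and 0.0075 m and angle between each of jar_red, jar_yellow, jar_green, jar_blue's own z axis and vertical below 0.1 rad and linear speed of each of jar_red, jar_yellow, jar_green, jar_blue below 0.02 m/s and x of jar_yellow in the frame of storage_rack between -0.014 and 0.014 m and y of jar_yellow in the frame of storage_rack between -0.105 and 0.105 m and z of jar_yellow in the frame of storage_rack between 0 and 0.0075 m and x of jar_green in the frame of storage_rack between -0.014 and 0.014 m and y of jar_green in the frame of storage_rack between -0.105 and 0.105 m and z of jar_green in the frame of storage_rack between 0 and 0.0075 m and x of jar_blue in the frame of storage_rack between -0.014 and 0.014 m and y of jar_blue in the frame of storage_rack between -0.105 and 0.105 m and z of jar_blue in the frame of storage_rack between 0 and 0.0075 m and ((y of seat_red in the frame of seat_yellow above 0 m and ((y of jar_red in the frame of storage_rack below -0.058 m and y of jar_yellow in the frame of storage_rack above -0.058 m) or (y of jar_red in the frame of storage_rack below 0 m and y of jar_yellow in the frame of storage_rack above 0 m) or (y of jar_red in the frame of storage_rack below 0.058 m and y of jar_yellow in the frame of storage_rack above 0.058 m))) or (y of seat_red in the frame of seat_yellow below 0 m and ((y of jar_yellow in the frame of storage_rack below -0.058 m and y of jar_red in the frame of storage_rack above -0.058 m) or (y of jar_yellow in the frame of storage_rack below 0 m and y of jar_red in the frame of storage_rack above 0 m) or (y of jar_yellow in the frame of storage_rack below 0.058 m and y of jar_red in the frame of storage_rack above 0.058 m)))) and ((y of seat_red in the frame of seat_green above 0 m and ((y of jar_red in the frame of storage_rack below -0.058 m and y of jar_green in the frame of storage_rack above -0.058 m) or (y of jar_red in the frame of storage_rack below 0 m and y of jar_green in the frame of storage_rack above 0 m) or (y of jar_red in the frame of storage_rack below 0.058 m and y of jar_green in the frame of storage_rack above 0.058 m))) or (y of seat_red in the frame of seat_green below 0 m and ((y of jar_green in the frame of storage_rack below -0.058 m and y of jar_red in the frame of storage_rack above -0.058 m) or (y of jar_green in the frame of storage_rack below 0 m and y of jar_red in the frame of storage_rack above 0 m) or (y of jar_green in the frame of storage_rack below 0.058 m and y of jar_red in the frame of storage_rack above 0.058 m)))) and ((y of seat_red in the frame of seat_blue above 0 m and ((y of jar_red in the frame of storage_rack below -0.058 m and y of jar_blue in the frame of storage_rack above -0.058 m) or (y of jar_red in the frame of storage_rack below 0 m and y of jar_blue in the frame of storage_rack above 0 m) or (y of jar_red in the frame of storage_rack below 0.058 m and y of jar_blue in the frame of storage_rack above 0.058 m))) or (y of seat_red in the frame of seat_blue below 0 m and ((y of jar_blue in the frame of storage_rack below -0.058 m and y of jar_red in the frame of storage_rack above -0.058 m) or (y of jar_blue in the frame of storage_rack below 0 m and y of jar_red in the frame of storage_rack above 0 m) or (y of jar_blue in the frame of storage_rack below 0.058 m and y of jar_red in the frame of storage_rack above 0.058 m)))) and ((y of seat_yellow in the frame of seat_green above 0 m and ((y of jar_yellow in the frame of storage_rack below -0.058 m and y of jar_green in the frame of storage_rack above -0.058 m) or (y of jar_yellow in the frame of storage_rack below 0 m and y of jar_green in the frame of storage_rack above 0 m) or (y of jar_yellow in the frame of storage_rack below 0.058 m and y of jar_green in the frame of storage_rack above 0.058 m))) or (y of seat_yellow in the frame of seat_green below 0 m and ((y of jar_green in the frame of storage_rack below -0.058 m and y of jar_yellow in the frame of storage_rack above -0.058 m) or (y of jar_green in the frame of storage_rack below 0 m and y of jar_yellow in the frame of storage_rack above 0 m) or (y of jar_green in the frame of storage_rack below 0.058 m and y of jar_yellow in the frame of storage_rack above 0.058 m)))) and ((y of seat_yellow in the frame of seat_blue above 0 m and ((y of jar_yellow in the frame of storage_rack below -0.058 m and y of jar_blue in the frame of storage_rack above -0.058 m) or (y of jar_yellow in the frame of storage_rack below 0 m and y of jar_blue in the frame of storage_rack above 0 m) or (y of jar_yellow in the frame of storage_rack below 0.058 m and y of jar_blue in the frame of storage_rack above 0.058 m))) or (y of seat_yellow in the frame of seat_blue below 0 m and ((y of jar_blue in the frame of storage_rack below -0.058 m and y of jar_yellow in the frame of storage_rack above -0.058 m) or (y of jar_blue in the frame of storage_rack below 0 m and y of jar_yellow in the frame of storage_rack above 0 m) or (y of jar_blue in the frame of storage_rack below 0.058 m and y of jar_yellow in the frame of storage_rack above 0.058 m)))) and ((y of seat_green in the frame of seat_blue above 0 m and ((y of jar_green in the frame of storage_rack below -0.058 m and y of jar_blue in the frame of storage_rack above -0.058 m) or (y of jar_green in the frame of storage_rack below 0 m and y of jar_blue in the frame of storage_rack above 0 m) or (y of jar_green in the frame of storage_rack below 0.058 m and y of jar_blue in the frame of storage_rack above 0.058 m))) or (y of seat_green in the frame of seat_blue below 0 m and ((y of jar_blue in the frame of storage_rack below -0.058 m and y of jar_green in the frame of storage_rack above -0.058 m) or (y of jar_blue in the frame of storage_rack below 0 m and y of jar_green in the frame of storage_rack above 0 m) or (y of jar_blue in the frame of storage_rack below 0.058 m and y of jar_green in the frame of storage_rack above 0.058 m))))); the robot touches nothing.
It fails at once if the plate is tilted by more than 0.2 rad (angle between plate's own z axis and vertical above 0.2 rad).
It fails at once if a jar is tipped by more than 0.5 rad (angle between any of jar_red, jar_yellow, jar_green, jar_blue's own z axis and vertical above 0.5 rad).
It also fails if it takes over 118 s, if anything falls off the work surface, if the arm or the gripper's body presses on something with over 40 N, if the wrist force passes 120 N, or if a joint passes its speed limit or range.

## Working session

There is one attempt and no reset: what is moved stays moved. The work goes in short steps, Python scripts to look and compute and a tool call to move; the robot and the scene stay as the last step left them, time stands still between calls to the robot, and variables do not carry over. Pictures are saved under pics/ and viewed, about 12 in all and at most 16, crops included, and the job is handed in when it is done.

Besides the shell and the picture viewer there is one more tool, called after "Call:" by a JSON object that holds its "name" and its "arguments", one argument or row to a line. send_rows: Moves the arm, as the interface text tells. Its arguments: {"type":"object","properties":{"series":{"type":"array"},"newtons":{"type":"number"}},"required":["series"]}

```bash
mkdir -p pics; cat > h.py <<'E'
import numpy as np, cv2
from cell import manip
def ray(p,u,v):
    f=200/np.tan(np.radians(p['vfov'])/2); T=np.array(p['pose'])
    d=T[:3,:3]@np.array([(u-p['cx'])/f,(v-p['cy'])/f,1.]); return T[:3,3],d
def atz(p,u,v,z):
    o,d=ray(p,u,v); return o+d*(z-o[2])/d[2]
def proj(p,X):
    f=200/np.tan(np.radians(p['vfov'])/2); T=np.array(p['pose'])
    c=T[:3,:3].T@(np.array(X,float)-T[:3,3]); return np.array([f*c[0]/c[2]+p['cx'],f*c[1]/c[2]+p['cy']])
def save(p,n): cv2.imwrite('pics/'+n,p['img'][:,:,::-1])
E
python3 - <<'E'
from h import *
s=manip.read_state(); print(s)
for n in('top','side'):
    p=manip.camera(n); save(p,n+'0.png'); print(n,p['vfov'],p['cx'],p['cy'],np.round(p['pose'],3).tolist(), [k for k in p])
    for t in ['plate','storage_rack']+[a+c for a in('jar_','seat_') for c in('red','yellow','green','blue')]:
        r=manip.find_in(t,p); print(t,[(np.round(x['rect'],1).tolist(),round(x['conf'],2)) for x in r[:2]])
E
```

```text
{'clock': 0.0, 'joints': array([ 1.10539053e+00,  3.00479172e-01,  1.52155432e+00, -2.05668163e-05,
        1.32068817e+00, -6.66441875e-02]), 'qd': array([ 0.00125178, -0.00141454, -0.0001878 ,  0.00029168,  0.00052053,
        0.00100137]), 'effort': array([ 7.22408895e-04, -5.31803513e+01, -3.52744102e+01,  7.08603440e-02,
        2.43866531e-02, -4.72552301e-05]), 'eef_pos': array([213.47447476, 506.62066395, 212.89321433]), 'eef_rot': array([-3.14046483e+00, -5.53090561e-05,  2.74283612e+00]), 'wrist_force': array([-0.41424507, -1.11483993,  0.23903441]), 'moment': array([ 0.01148489,  0.03240281, -0.03666576]), 'finger_gap': 94.1112524441658}
top 46.78232063893112 316.78544813576224 208.08917660825753 [[-0.024, -0.991, 0.133, 397.872], [-1.0, 0.025, 0.003, -4.426], [-0.006, -0.133, -0.991, 908.262], [0.0, 0.0, 0.0, 1.0]] ['img', 'vfov', 'cx', 'cy', 'pose', 'shot']
plate [([349.9, 194.9, 138.8, 56.1], 0.91)]
storage_rack [([146.5, 117.0, 159.3, 114.1], 0.71)]
jar_red [([423.8, 222.8, 15.9, 12.7], 0.52)]
jar_yellow [([396.3, 213.6, 18.2, 15.2], 0.72)]
jar_green [([452.3, 221.8, 1
[... 253 characters left out ...]

side 48.301816245104725 319.96990888010555 202.0313838558422 [[0.711, -0.413, 0.569, 49.08], [-0.703, -0.41, 0.581, -510.644], [-0.006, -0.813, -0.582, 570.669], [0.0, 0.0, 0.0, 1.0]] ['img', 'vfov', 'cx', 'cy', 'pose', 'shot']
plate [([318.3, 218.3, 117.7, 101.1], 0.61)]
storage_rack [([228.5, 147.7, 114.2, 81.4], 0.6)]
jar_red []
jar_yellow [([352.4, 239.9, 15.8, 43.5], 0.55)]
jar_green [([386.8, 272.8, 26.1, 54.6], 0.81)]
jar_blue [([333.5, 222.8, 19.9, 44.7], 0.81), ([315.7, 256.1, 35.2, 22.7], 0.68)]
seat_red [([348.2, 292.3, 36.2, 24.3], 0.8)]
seat_yellow [([331.1, 272.2, 32.5, 19.9], 0.92)]
seat_green [([365.5, 309.8, 59.2, 31.5], 0.91)]
seat_blue [([315.6, 256.9, 37.0, 20.9], 0.74)]
```

```bash
python3 - <<'E'
import cv2
t=cv2.imread('pics/top0.png')[80:290,120:520]; s=cv2.imread('pics/side0.png')[120:370,200:480]
cv2.imwrite('pics/t0.png',cv2.resize(t,None,fx=2,fy=2,interpolation=3)); cv2.imwrite('pics/s0.png',cv2.resize(s,None,fx=2.4,fy=2.4,interpolation=3))
E
```

```text
(no output)
```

View pics/t0.png

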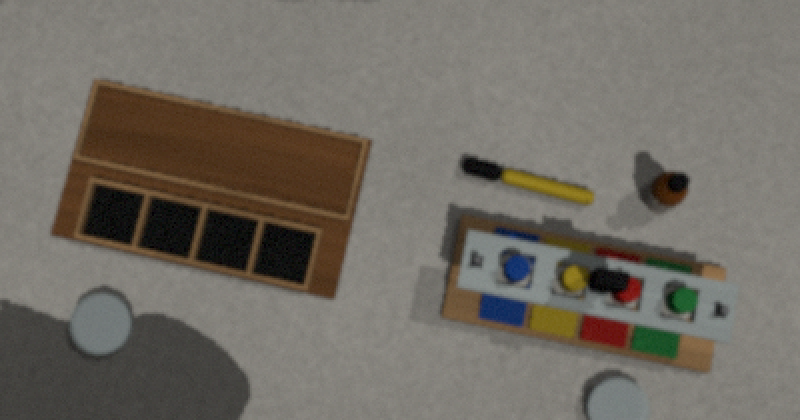

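View pics/s0.png

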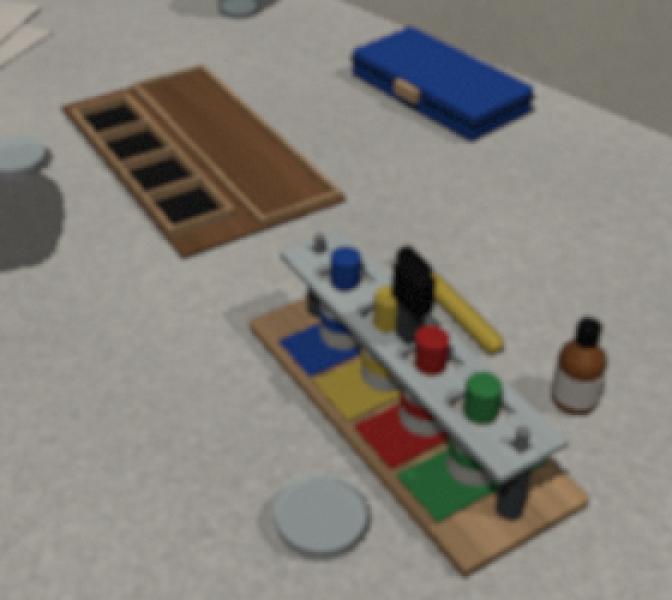

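The top view shows the row from left to right as blue, yellow, red, green. Blue's cap is at (378,214) and green's at (462,230) in full-image pixels. The storage rack lies to the left, with pockets from about (176,186) to (262,206) and the bay behind them. A bottle and a marker stand behind the transit rack. Next I fit the poses.

```bash
cat > fit.py <<'E'
from h import *
from scipy.optimize import least_squares
T=manip.camera('top'); S=manip.camera('side')
t=lambda x,y:(T,120+x/2,80+y/2); s=lambda x,y:(S,200+x/2.4,120+y/2.4)
def fit(obs,x0):
    def W(q,X): c,n=np.cos(q[2]),np.sin(q[2]); return [q[0]+c*X[0]-n*X[1],q[1]+n*X[0]+c*X[1],X[2]]
    r=lambda q:np.concatenate([proj(o[0],W(q,X))-o[1:] for X,o in obs])
    f=least_squares(r,x0,loss='soft_l1',x_scale=[10,10,.05]); print(np.round(f.x,3),np.round(r(f.x).reshape(-1,2),1).tolist()); return f.x,W
tr,W=fit([((27,125,73),t(465,231)),((27,-125,73),t(738,283)),((-27,-125,73),t(728,341)),((-27,125,73),t(457,289)),
 ((0,112,86),t(476,257)),((0,-112,86),t(720,307)),((-52,132,12),t(442,318)),((-52,-132,12),t(708,371)),
 ((-46,97,16),t(480,317)),((-46,-97,16),t(677,357)),
 ((-27,125,73),s(282,252)),((-27,-125,73),s(497,477)),((27,-125,73),s(567,440)),
 ((-52,132,12),s(250,325)),((-52,-132,12),s(465,573)),((52,-132,12),s(588,498)),((0,112,86),s(320,236)),((0,-112,86),s(521,430))],[400,-100,-.2])
st,W=fit([((130,141,10),t(95,80)),((130,-141,10),t(372,140)),((46,-141,10),t(350,217)),((46,141,10),t(75,157)),
 ((31,118,14),t(90,178)),((31,-118,14),t(322,229)),((-31,-118,14),t(306,288)),((-31,118,14),t(75,237)),
 ((130,-141,10),s(343,200)),((46,-141,10),s(263,222)),((130,141,10),s(203,67)),((46,141,10),s(135,88))],[400,250,-.2])
im=[T['img'].copy(),S['img'].copy()]
for k,p in enumerate((T,S)):
    for q,pts in((tr,[(a*27,b*125,73) for a,b in((1,1),(1,-1),(-1,-1),(-1,1))]),(tr,[(a*52,b*132,12) for a,b in((1,1),(1,-1),(-1,-1),(-1,1))]),
      (st,[(88+a*38,b*137,10) for a,b in((1,1),(1,-1),(-1,-1),(-1,1))]),*[(st,[(a*27,y+b*27,14) for a,b in((1,1),(1,-1),(-1,-1),(-1,1))]) for y in(-87,-29,29,87)]):
        cv2.polylines(im[k],[np.int32([proj(p,W(q,X))*16 for X in pts])],True,(255,0,255),1,cv2.LINE_AA,4)
a=cv2.resize(im[0][80:290,120:520],None,fx=1.4,fy=1.4,interpolation=3);b=cv2.resize(im[1][120:370,200:480],None,fx=1.2,fy=1.2,interpolation=3)
o=np.zeros((a.shape[0]+b.shape[0],560,3),np.uint8);o[:a.shape[0]]=a[:,:560];o[a.shape[0]:,:b.shape[1]]=b
cv2.imwrite('pics/fit.png',o[:,:,::-1])
E
python3 fit.py
```

```text
[ 4.78980e+02 -1.85889e+02 -2.26000e-01] [[1.2, -1.0], [0.3, 0.2], [0.7, 0.5], [-0.4, -1.2], [0.5, 0.8], [2.4, 0.8], [-0.9, -0.7], [1.1, 0.3], [-1.4, 0.2], [-0.3, 0.5], [-2.1, -0.1], [0.9, 0.3], [0.3, 0.0], [-1.8, -2.3], [-0.3, -1.3], [1.0, -0.9], [-1.2, -0.4], [0.4, -0.2]]
[ 5.45822e+02  1.87991e+02 -2.48000e-01] [[1.0, -0.8], [-1.2, -0.7], [0.1, 1.3], [-0.1, 0.4], [0.9, -0.9], [0.9, -0.3], [1.5, 1.0], [0.0, -0.2], [-0.3, -3.3], [-0.7, -0.5], [-0.5, -1.3], [-1.7, -1.8]]
```

View pics/fit.png

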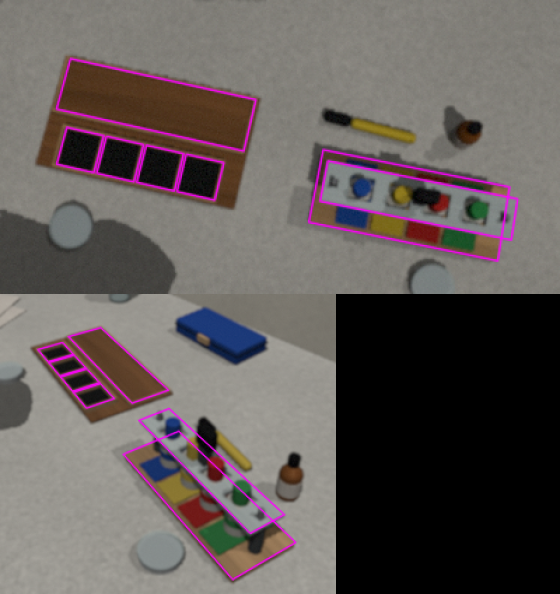

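```bash
cat > d.py <<'E'
import re
src=open('fit.py').read().split("im=[T[")[0]
for name,g in (('pin',None),('equi',lambda r:np.arctan(r)/r),('stereo',lambda r:2*np.tan(np.arctan(r)/2)/r),('equisolid',lambda r:2*np.sin(np.arctan(r)/2)/r)):
  for use in('both','top','side'):
    import h
    from h import *
    def proj(p,X):
        f=200/np.tan(np.radians(p['vfov'])/2); T=np.array(p['pose'])
        c=T[:3,:3].T@(np.array(X,float)-T[:3,3]); a,b=c[0]/c[2],c[1]/c[2]; k=g(np.hypot(a,b)) if g else 1
        return np.array([f*a*k+p['cx'],f*b*k+p['cy']])
    code=src.replace("from h import *\n","").replace("def fit(obs,x0):","def fit(obs,x0):\n    obs=[o for o in obs if use=='both' or (o[1][0] is (T if use=='top' else S))]").replace("T=manip.camera('top'); S=manip.camera('side')","")
    code=code.replace("print(np.round(f.x,3),np.round(r(f.x).reshape(-1,2),1).tolist())","print(name,use,np.round(f.x,3),round(f.cost,1))")
    if 'T' not in globals(): T=manip.camera('top'); S=manip.camera('side')
    exec(code)
E
python3 d.py
```

```text
pin both [ 4.78980e+02 -1.85889e+02 -2.26000e-01] 12.9
pin both [ 5.45822e+02  1.87991e+02 -2.48000e-01] 10.1
pin top [ 4.79040e+02 -1.85195e+02 -2.18000e-01] 5.1
pin top [ 5.45703e+02  1.88771e+02 -2.46000e-01] 3.8
pin side [ 4.79390e+02 -1.86729e+02 -2.39000e-01] 4.7
pin side [ 5.42282e+02  1.81804e+02 -2.56000e-01] 2.2
equi both [ 4.76942e+02 -1.93286e+02 -2.28000e-01] 36.4
equi both [ 5.47599e+02  1.90121e+02 -2.54000e-01] 30.3
equi top [ 4.77362e+02 -1.90386e+02 -2.26000e-01] 22.7
equi top [ 5.47528e+02  1.92919e+02 -2.50000e-01] 23.0
equi side [ 4.76272e+02 -1.93897e+02 -2.28000e-01] 12.3
equi side [ 5.42852e+02  1.82933e+02 -2.53000e-01] 1.8
stereo both [ 4.77524e+02 -1.91477e+02 -2.27000e-01] 24.7
stereo both [ 5.47361e+02  1.90017e+02 -2.53000e-01] 24.0
stereo top [ 4.77722e+02 -1.89651e+02 -2.23000e-01] 14.7
stereo top [ 5.47210e+02  1.92838e+02 -2.48000e-01] 16.2
stereo side [ 4.77079e+02 -1.92242e+02 -2.31000e-01] 8.4
stereo side [ 5.42705e+02  1.82641e+02 -2.54000e-01] 1.9
equisolid both [ 4.76678e+02 -1.94111e+02 -2.28000e-01] 43.1
equisolid both [ 5.47693e+02  1.90164e+02 -2.55000e-01] 33.5
equisolid top [ 4.77195e+02 -1.90477e+02 -2.27000e-01] 26.9
equisolid top [ 5.47684e+02  1.92839e+02 -2.51000e-01] 26.4
equisolid side [ 4.75846e+02 -1.94710e+02 -2.27000e-01] 14.6
equisolid side [ 5.42924e+02  1.83079e+02 -2.52000e-01] 1.8
```

```bash
cat > go.py <<'E'
import sys; from h import *
from scipy.spatial.transform import Rotation as Ro
# frames: t transit, s storage. usage: go.py frame x y z(TCP, mm above bench) -> tool shift and roll
F={'t':(479.,-185.9,-.226),'s':(545.3,187.5,-.248)}
try: exec(open('frames.txt').read())
except FileNotFoundError: pass
def go(f,x,y,z):
    s=manip.read_state(); a=F[f]; c,n=np.cos(a[2]),np.sin(a[2])
    tgt=np.array([a[0]+c*x-n*y,a[1]+n*x+c*y,z]); R=Ro.from_euler('xyz',s['eef_rot']).as_matrix()
    d=R.T@(tgt-s['eef_pos']); dy=np.degrees((np.pi/2+a[2]-s['eef_rot'][2]+np.pi)%(2*np.pi)-np.pi)
    print(f,(x,y,z),'shift',np.round(d,1),'roll',round(-dy,2))
if __name__=='__main__':
    s=manip.read_state(); print(s['clock'],np.round(s['eef_pos'],1),np.round(s['eef_rot'],3),np.round(s['wrist_force'],1),round(s['finger_gap'],1))
    for k in range(1,len(sys.argv),4): go(sys.argv[k],*map(float,sys.argv[k+1:k+4]))
E
python3 go.py t 0 0 213
```

```text
1.3 [213.6 506.8 213.4] [-3.142 -0.     2.743] [0.3 0.5 0.3] 93.5
t (0.0, 0.0, 213.0) shift [-5.136e+02 -5.353e+02  4.000e-01] roll 80.1
```

Call:
{"name": "send_rows", "arguments": {
  "series": [
    [[0.6, -20, -21, 0, 3], [0.6, -50, -53, 0, 8], [0.6, -85, -89, 0, 14], [0.6, -120, -125, 0, 20], [0.6, -155, -161, 0, 26], [0.6, -190, -197, 0, 32], [0.6, -225, -233, 0, 38], [0.6, -260, -270, 0, 44], [0.6, -295, -307, 0, 50], [0.6, -328, -341, 0, 56]]
  ],
  "newtons": 30
}}

```text
clock: 2.3
eef_pos: [383.6, 63.5, 213.8]
eef_rot: [3.14, 0.0, 1.761]
wrist_force: [1.5, 0.3, -0.2]
finger_gap: 56.3
```

```bash
python3 go.py t 0 0 213
```

```text
2.3 [383.6  63.5 213.8] [3.14  0.    1.761] [ 1.5  0.3 -0.2] 56.3
t (0.0, 0.0, 213.0) shift [-262.9   46.5    0.9] roll 23.85
```

Call:
{"name": "send_rows", "arguments": {
  "series": [
    [[0.6, -45, 8, 0, 4], [0.6, -85, 15, 0, 8], [0.6, -125, 22, 0, 12], [0.6, -160, 28, 0, 15], [0.6, -195, 34.5, 0, 18], [0.6, -225, 40, 0, 21], [0.6, -250, 44, 0, 23], [0.6, -263, 46.5, 0, 23.8], [0.6, -263, 46.5, 0, 23.8]]
  ]
}}

```text
clock: 3.2
eef_pos: [479.9, -184.3, 213.1]
eef_rot: [-3.141, -0.0, 1.349]
wrist_force: [-0.6, 0.4, -0.9]
finger_gap: 56.5
```

```bash
python3 go.py t 0 0 107; python3 - <<'E'
from h import *
for n in('top','side'):
    p=manip.camera(n); im=p['img'].copy()
    s=manip.read_state()['eef_pos']
    u=proj(p,s+[0,0,-8]); print(n,u, proj(p,[479,-185.9,131]))
    cv2.circle(im,tuple(int(round(x)) for x in u),2,(255,0,255),-1)
    c=np.int32(u); a=im[max(0,c[1]-60):c[1]+140,c[0]-100:c[0]+100] if n=='side' else im[130:330,300:500]
    cv2.imwrite('pics/a_%s.png'%n,cv2.resize(a,(400,400),interpolation=3)[:,:,::-1])
cv2.imwrite('pics/a.png',np.hstack([cv2.imread('pics/a_top.png'),cv2.imread('pics/a_side.png')]))
E
```

```text
3.2 [ 479.9 -184.3  213.1] [-3.141 -0.     1.349] [-0.6  0.4 -0.9] 56.5
t (0.0, 0.0, 107.0) shift [ -1.8  -0.5 106.1] roll 0.24
top [435.28525017 213.27624589] [425.92890765 218.96709824]
side [373.63305678 191.61514986] [371.86903179 232.33656791]
```

View pics/a.png

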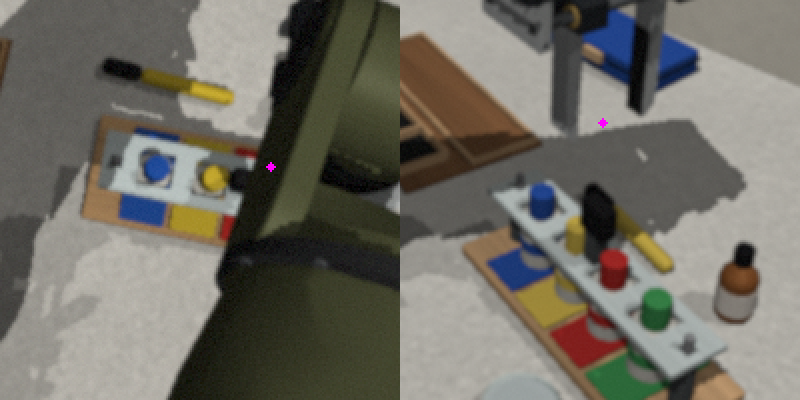

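The side view shows the fingertip midpoint within about 2 px of its prediction, and the gripper is over the plate grip at crop (598,210). I'll lower it around the grip.

Call:
{"name": "send_rows", "arguments": {
  "series": [
    [[0.6, -1.8, -0.5, 15, 0.2], [0.6, -1.8, -0.5, 40, 0.2], [0.6, -1.8, -0.5, 65, 0.2], [0.6, -1.8, -0.5, 85, 0.2], [0.6, -1.8, -0.5, 98, 0.2], [0.6, -1.8, -0.5, 106, 0.2], [0.45, -1.8, -0.5, 106, 0.2], [0.36, -1.8, -0.5, 106, 0.2], [0.36, -1.8, -0.5, 106, 0.2]]
  ]
}}

```text
clock: 4.2
eef_pos: [479.3, -185.3, 108.3]
eef_rot: [3.14, 0.0, 1.347]
wrist_force: [-0.4, -0.7, 0.5]
finger_gap: 36.3
```

```bash
python3 go.py t 0 0 107; python3 - <<'E'
from h import *
p=manip.camera('side'); cv2.imwrite('pics/b.png',cv2.resize(p['img'][180:300,300:450],(750,600),interpolation=3)[:,:,::-1])
E
```

```text
4.2 [ 479.3 -185.3  108.3] [3.14  0.    1.347] [-0.4 -0.7  0.5] 36.3
t (0.0, 0.0, 107.0) shift [-0.6 -0.2  1.3] roll 0.1
```

View pics/b.png

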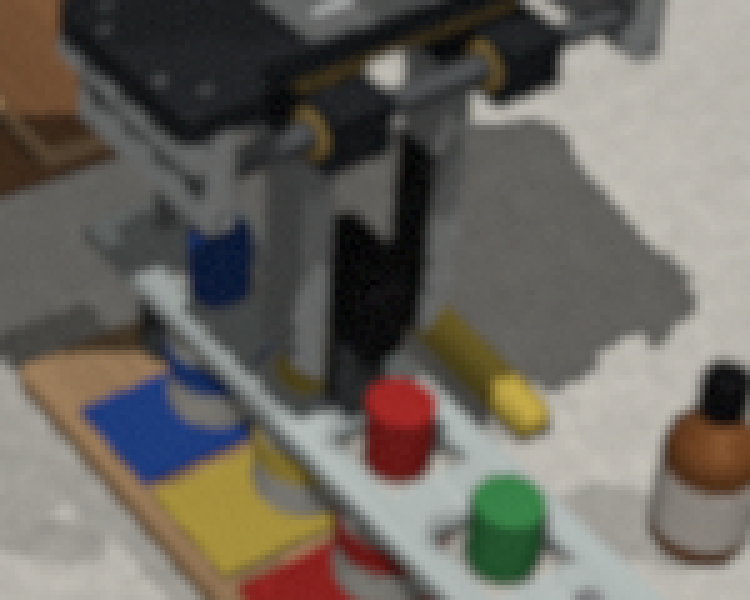

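The grip stands between the two fingers (crop x about 335-420), with tips above the caps. I'll close on it.

Call:
{"name": "send_rows", "arguments": {
  "series": [
    [[0.28, 0, 0, 1, 0], [0.24, 0, 0, 1, 0], [0.2, 0, 0, 1, 0], [0.17, 0, 0, 1, 0], [0.15, 0, 0, 1, 0], [0.1, 0, 0, 1, 0], [0.05, 0, 0, 1, 0], [0.05, 0, 0, 1, 0]]
  ],
  "newtons": 30
}}

```text
clock: 5.05
eef_pos: [479.0, -185.3, 106.5]
eef_rot: [3.141, 0.0, 1.346]
wrist_force: [1.8, -0.0, 0.5]
finger_gap: 15.8
```

```bash
python3 go.py t 0 0 107;  python3 -c "
from h import *
print(manip.read_state()['moment'])"
```

```text
5.05 [ 479.  -185.3  106.5] [3.141 0.    1.346] [ 1.8 -0.   0.5] 15.8
t (0.0, 0.0, 107.0) shift [-0.6  0.1 -0.5] roll 0.09
[-0.166362   -0.24171106 -0.15728787]
```

Call:
{"name": "send_rows", "arguments": {
  "series": [
    [[0.05, 0, 0, 0, 0], [0.05, 0, 0, -2, 0], [0.05, 0, 0, -6, 0], [0.05, 0, 0, -11, 0], [0.05, 0, 0, -17, 0], [0.05, 0, 0, -24, 0], [0.05, 0, 0, -32, 0], [0.05, 0, 0, -40, 0], [0.05, 0, 0, -46, 0], [0.05, 0, 0, -50, 0]]
  ],
  "newtons": 50
}}

```text
clock: 6.05
eef_pos: [479.0, -185.2, 157.2]
eef_rot: [3.141, 0.0, 1.347]
wrist_force: [-0.0, 0.4, -3.3]
finger_gap: 15.7
```

```bash
python3 go.py t 0 0 187 s 88 0 200; python3 - <<'E'
from h import *
p=manip.camera('side'); cv2.imwrite('pics/c.png',cv2.resize(p['img'][120:320,270:470],(600,600),interpolation=3)[:,:,::-1])
E
```

```text
6.05 [ 479.  -185.2  157.2] [3.141 0.    1.347] [-0.   0.4 -3.3] 15.7
t (0.0, 0.0, 187.0) shift [ -0.6   0.2 -29.8] roll 0.1
s (88.0, 0.0, 200.0) shift [376.1  69.8 -42.8] roll 1.36
```

View pics/c.png

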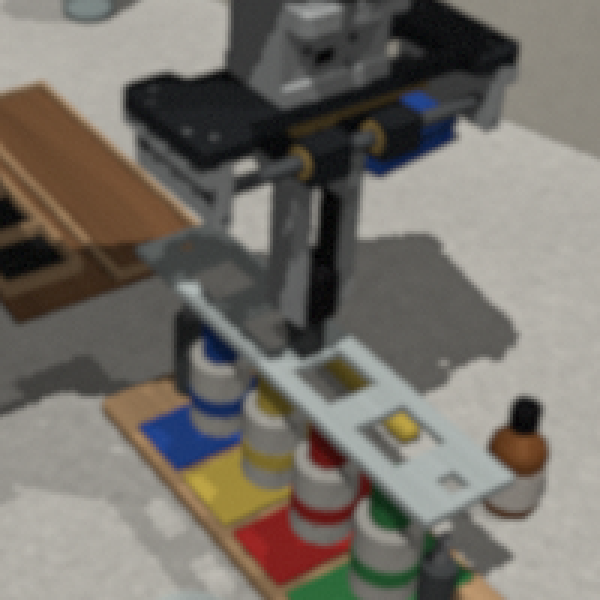

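The plate hangs level and clear of the caps and pins, and all four jars still stand upright. I'll raise it a bit more and carry it to the bay.

Call:
{"name": "send_rows", "arguments": {
  "series": [
    [[0.05, 0, 0, -6, 0], [0.05, 4, 0.7, -15, 0], [0.05, 14, 2.6, -20, 0], [0.05, 30, 5.5, -22, 0.1], [0.05, 51, 9.5, -22, 0.2], [0.05, 76, 14, -22, 0.4], [0.05, 104, 19.3, -22, 0.5], [0.05, 133, 24.7, -22, 0.6], [0.05, 162, 30, -22, 0.8], [0.05, 191, 35.4, -22, 0.9]]
  ]
}}

```text
clock: 7.1
eef_pos: [556.3, -4.8, 178.8]
eef_rot: [3.141, -0.0, 1.331]
wrist_force: [0.8, 0.3, -3.0]
finger_gap: 15.6
```

Call:
{"name": "send_rows", "arguments": {
  "series": [
    [[0.05, 29, 5.4, 0, 0.1], [0.05, 58, 10.8, 0, 0.2], [0.05, 86, 16, 0, 0.2], [0.05, 112, 20.7, 0, 0.3], [0.05, 135, 25, 0, 0.3], [0.05, 154, 28.5, 0, 0.4], [0.05, 169, 31.2, 0, 0.4], [0.05, 179, 33, 0, 0.4], [0.05, 184, 34.1, 0, 0.5], [0.05, 185, 34.4, 0, 0.5]]
  ]
}}

```text
clock: 8.1
eef_pos: [633.3, 165.1, 178.4]
eef_rot: [-3.141, 0.0, 1.322]
wrist_force: [-1.3, -1.0, -2.3]
finger_gap: 15.2
```

```bash
python3 go.py s 88 0 80 s 88 0 44; python3 - <<'E'
from h import *
F=(545.3,187.5,-.248); c,n=np.cos(F[2]),np.sin(F[2])
im=[]
for nme,w in(('top',(120,310,80,240)),('side',(190,390,90,260))):
    p=manip.camera(nme); i=p['img'].copy()
    im.append(cv2.resize(i[w[2]:w[3],w[0]:w[1]],(400,340),interpolation=3))
cv2.imwrite('pics/d.png',np.hstack(im)[:,:,::-1])
E
```

```text
8.1 [633.3 165.1 178.4] [-3.141  0.     1.322] [-1.3 -1.  -2.3] 15.2
s (88.0, 0.0, 80.0) shift [ 0.1 -2.8 98.4] roll -0.02
s (88.0, 0.0, 44.0) shift [ 1.000e-01 -2.700e+00  1.344e+02] roll -0.02
```

View pics/d.png

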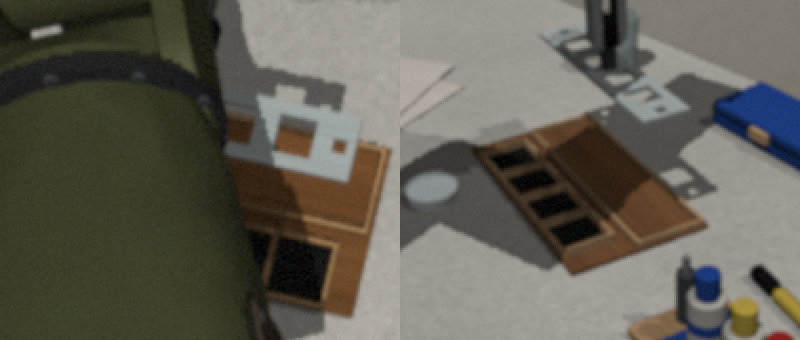

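The plate is above the bay and level. I'll lower it to just over the rim.

Call:
{"name": "send_rows", "arguments": {
  "series": [
    [[0.05, 0, -0.5, 6, 0], [0.05, 0, -1.5, 20, 0], [0.05, 0, -2.8, 38, 0], [0.05, 0, -2.8, 58, 0], [0.05, 0, -2.8, 78, 0], [0.05, 0, -2.8, 94, 0], [0.05, 0, -2.8, 106, 0], [0.05, 0, -2.8, 113, 0], [0.05, 0, -2.8, 116, 0], [0.05, 0, -2.8, 116, 0]]
  ]
}}

```text
clock: 9.2
eef_pos: [630.7, 165.4, 62.5]
eef_rot: [3.141, -0.0, 1.322]
wrist_force: [0.4, -1.0, -3.0]
finger_gap: 15.7
```

```bash
python3 go.py s 88 0 42; python3 - <<'E'
from h import *
im=[]
for nme,w in(('top',(120,320,80,240)),('side',(200,370,100,240))):
    p=manip.camera(nme); i=p['img'].copy()
    im.append(cv2.resize(i[w[2]:w[3],w[0]:w[1]],(400,320),interpolation=3))
cv2.imwrite('pics/e.png',np.hstack(im)[:,:,::-1])
E
```

```text
9.2 [630.7 165.4  62.5] [ 3.141 -0.     1.322] [ 0.4 -1.  -3. ] 15.7
s (88.0, 0.0, 42.0) shift [ 0.5 -0.2 20.5] roll -0.04
```

View pics/e.png

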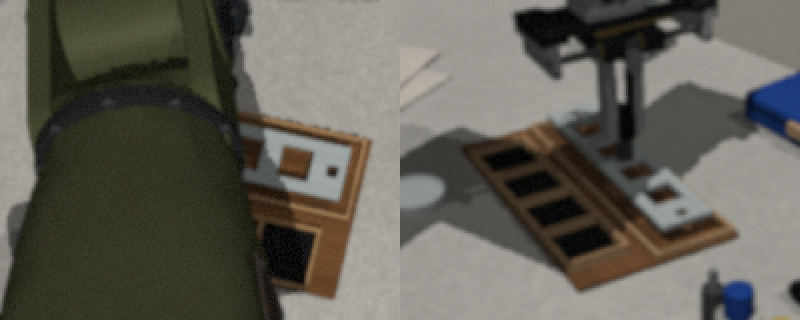

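The top view shows the plate end inside the bay outline with margin all round. I'll lower it to the floor.

Call:
{"name": "send_rows", "arguments": {
  "series": [
    [[0.05, 0.5, 0, 4, 0], [0.05, 0.5, 0, 9, 0], [0.05, 0.5, 0, 13, 0], [0.05, 0.5, 0, 16, 0], [0.05, 0.5, 0, 18, 0], [0.05, 0.5, 0, 19, 0], [0.05, 0.5, 0, 19.5, 0], [0.05, 0.5, 0, 19.5, 0]]
  ]
}}

```text
clock: 10.1
eef_pos: [630.7, 165.9, 43.0]
eef_rot: [3.141, -0.0, 1.322]
wrist_force: [0.5, -0.9, -3.2]
finger_gap: 15.9
```

```bash
python3 go.py s 88 0 42
```

```text
10.1 [630.7 165.9  43. ] [ 3.141 -0.     1.322] [ 0.5 -0.9 -3.2] 15.9
s (88.0, 0.0, 42.0) shift [-0.  -0.1  1. ] roll -0.04
```

Wrist force is still -3.2 N, so the plate has not touched yet.

Call:
{"name": "send_rows", "arguments": {
  "series": [
    [[0.05, 0, 0, 0.5, 0], [0.05, 0, 0, 1, 0], [0.05, 0, 0, 1, 0]]
  ]
}}

```text
clock: 10.4
eef_pos: [630.9, 165.9, 42.6]
eef_rot: [3.141, -0.0, 1.322]
wrist_force: [-2.4, -1.3, 4.0]
finger_gap: 15.9
```

Call:
{"name": "send_rows", "arguments": {
  "series": [
    [[0.2, 0, 0, 0, 0], [0.3, 0, 0, 0, 0], [0.4, 0, 0, 0, 0], [0.4, 0, 0, 0, 0], [0.4, 0, 0, 0, 0], [0.4, 0, 0, -5, 0], [0.4, 0, 0, -20, 0], [0.5, 0, 0, -45, 0], [0.6, 0, 0, -75, 0], [0.6, 0, 0, -105, 0]]
  ]
}}

```text
clock: 11.4
eef_pos: [630.7, 165.9, 149.5]
eef_rot: [3.141, -0.0, 1.322]
wrist_force: [-0.7, 0.4, 0.1]
finger_gap: 55.8
```

```bash
python3 go.py t 0 75 150
```

```text
11.4 [630.7 165.9 149.5] [ 3.141 -0.     1.322] [-0.7  0.4  0.1] 55.8
t (0.0, 75.0, 150.0) shift [-303.3  -62.2   -0.7] roll -1.3
```

Call:
{"name": "send_rows", "arguments": {
  "series": [
    [[0.7, -15, -3, 0, 0], [0.7, -45, -9, 0, 0], [0.7, -85, -17, 0, -0.5], [0.7, -125, -26, 0, -0.5], [0.7, -165, -34, 0, -0.8], [0.7, -205, -42, 0, -1], [0.7, -245, -50, 0, -1.3], [0.7, -278, -57, 0, -1.3], [0.7, -298, -61.2, 0, -1.3], [0.7, -303.3, -62.2, 0, -1.3]]
  ]
}}

```text
clock: 12.4
eef_pos: [495.3, -114.4, 148.3]
eef_rot: [3.14, 0.0, 1.343]
wrist_force: [-0.1, 0.2, 0.4]
finger_gap: 65.9
```

```bash
python3 go.py t 0 75 43; python3 - <<'E'
from h import *
p=manip.camera('side'); q=manip.camera('top')
for c,y in zip(('blue','yellow','red','green'),(75,25,-25,-75)):
    for nm in('jar_'+c,):
        r=manip.find_in(nm,p); print(nm,[(np.round(x['rect'],1).tolist(),round(x['conf'],2)) for x in r[:2]])
    F=(479.,-185.9,-.226);cc,n=np.cos(F[2]),np.sin(F[2])
    w=[F[0]-n*y,F[1]+cc*y,92]; print(' cap top pred',np.round(proj(p,w),1))
i=p['img'].copy()
a=cv2.resize(i[170:350,290:470],(400,400),interpolation=3)
j=q['img'].copy()
F=(545.3,187.5,-.248);cc,n=np.cos(F[2]),np.sin(F[2])
pts=[(88+a_*27,b*125,9) for a_,b in((1,1),(1,-1),(-1,-1),(-1,1))]
cv2.polylines(j,[np.int32([proj(q,[F[0]+cc*X[0]-n*X[1],F[1]+n*X[0]+cc*X[1],X[2]])*16 for X in pts])],True,(255,0,255),1,cv2.LINE_AA,4)
b=cv2.resize(j[105:265,130:330],(500,400),interpolation=3)[:,:400]
cv2.imwrite('pics/f.png',np.hstack([b,a])[:,:,::-1])
E
```

```text
12.4 [ 495.3 -114.4  148.3] [3.14  0.    1.343] [-0.1  0.2  0.4] 65.9
t (0.0, 75.0, 43.0) shift [  1.7  -0.  105.3] roll -0.12
jar_blue [([333.0, 224.6, 20.0, 41.9], 0.73), ([350.0, 237.7, 23.3, 47.8], 0.71)]
 cap top pred [343.9 226.3]
jar_yellow [([350.5, 239.4, 24.1, 45.6], 0.87)]
 cap top pred [361.1 242.5]
jar_red [([363.8, 257.4, 28.2, 45.2], 0.93), ([317.4, 256.0, 33.8, 20.3], 0.38)]
 cap top pred [380.1 260.4]
jar_green [([385.7, 274.8, 29.3, 52.0], 0.98)]
 cap top pred [401.  280.1]
```

View pics/f.png

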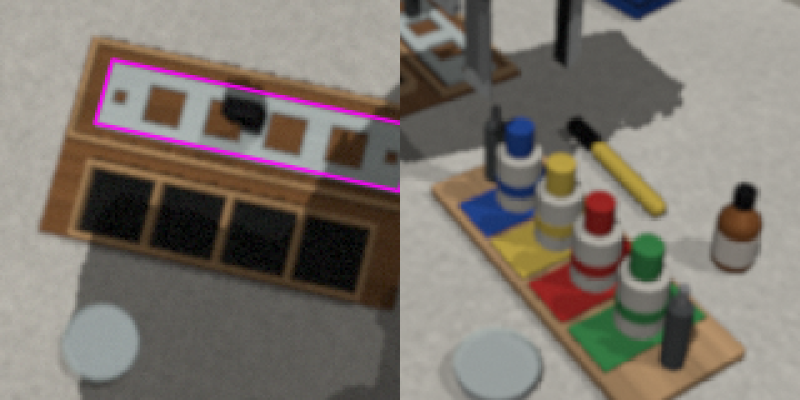

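The plate lies flat inside the bay with margin all round, and all four jars stand on their seats. Detections agree with predictions to within about 2 px, so I'll pick blue.

Call:
{"name": "send_rows", "arguments": {
  "series": [
    [[0.7, 1, 0, 12, 0], [0.7, 1.7, 0, 35, 0], [0.7, 1.7, 0, 60, 0], [0.7, 1.7, 0, 82, 0], [0.7, 1.7, 0, 98, 0], [0.7, 1.7, 0, 105.3, 0], [0.55, 1.7, 0, 105.3, 0], [0.47, 1.7, 0, 105.3, 0], [0.42, 1.7, 0, 105.3, 0], [0.39, 1.7, 0, 105.3, 0]]
  ],
  "newtons": 15
}}

```text
clock: 13.7
eef_pos: [496.5, -111.2, 42.3]
eef_rot: [3.14, 0.0, 1.345]
wrist_force: [0.3, -1.1, -0.0]
finger_gap: 38.1
```

Call:
{"name": "send_rows", "arguments": {
  "series": [
    [[0.37, 0, 0, 0, 0], [0.34, 0, 0, 0, 0], [0.25, 0, 0, 0, 0], [0.25, 0, 0, 0, 0], [0.25, 0, 0, -1, 0], [0.25, 0, 0, -4, 0], [0.25, 0, 0, -9, 0], [0.25, 0, 0, -17, 0], [0.25, 0, 0, -27, 0], [0.25, 0, 0, -38, 0]]
  ]
}}

```text
clock: 14.7
eef_pos: [496.2, -111.2, 80.7]
eef_rot: [3.141, 0.0, 1.345]
wrist_force: [0.5, -0.4, -0.1]
finger_gap: 35.8
```

```bash
python3 go.py s 0 -87 120
```

```text
14.7 [ 496.2 -111.2   80.7] [3.141 0.    1.345] [ 0.5 -0.4 -0.1] 35.8
s (0.0, -87.0, 120.0) shift [215.1 -21.  -39.3] roll 1.26
```

Call:
{"name": "send_rows", "arguments": {
  "series": [
    [[0.25, 0, 0, -12, 0], [0.25, 0, 0, -28, 0], [0.25, 3, 0, -40, 0], [0.25, 12, -1, -46, 0], [0.25, 28, -3, -48, 0.1], [0.25, 50, -5, -48, 0.3], [0.25, 78, -8, -48, 0.5], [0.25, 108, -11, -48, 0.6], [0.25, 138, -14, -48, 0.8], [0.25, 165, -16.5, -48, 1]]
  ]
}}

```text
clock: 15.7
eef_pos: [516.8, 55.4, 127.6]
eef_rot: [-3.141, 0.0, 1.328]
wrist_force: [-0.5, -1.3, -1.4]
finger_gap: 35.6
```

Call:
{"name": "send_rows", "arguments": {
  "series": [
    [[0.25, 22, -2, 0, 0.1], [0.25, 37, -3.5, 0, 0.2], [0.25, 46, -4.3, 0, 0.2], [0.25, 50, -4.5, 3, 0.2], [0.25, 50, -4.5, 10, 0.2], [0.25, 50, -4.5, 22, 0.2], [0.25, 50, -4.5, 38, 0.2], [0.25, 50, -4.5, 54, 0.2], [0.25, 50, -4.5, 68, 0.2], [0.25, 50, -4.5, 74, 0.2]]
  ]
}}

```text
clock: 16.7
eef_pos: [524.0, 102.4, 51.7]
eef_rot: [-3.139, 0.001, 1.323]
wrist_force: [-0.8, -0.0, -0.9]
finger_gap: 35.7
```

```bash
python3 go.py s 0 -87 30.5; python3 - <<'E'
from h import *
im=[]
p=manip.camera('side'); cv2.imwrite('pics/g.png',cv2.resize(p['img'][110:250,200:370],(680,560),interpolation=3)[:,:,::-1])
E
```

```text
16.7 [524.  102.4  51.7] [-3.139e+00  1.000e-03  1.323e+00] [-0.8 -0.  -0.9] 35.7
s (0.0, -87.0, 30.5) shift [ 0.8 -0.1 21.2] roll 0.02
```

View pics/g.png

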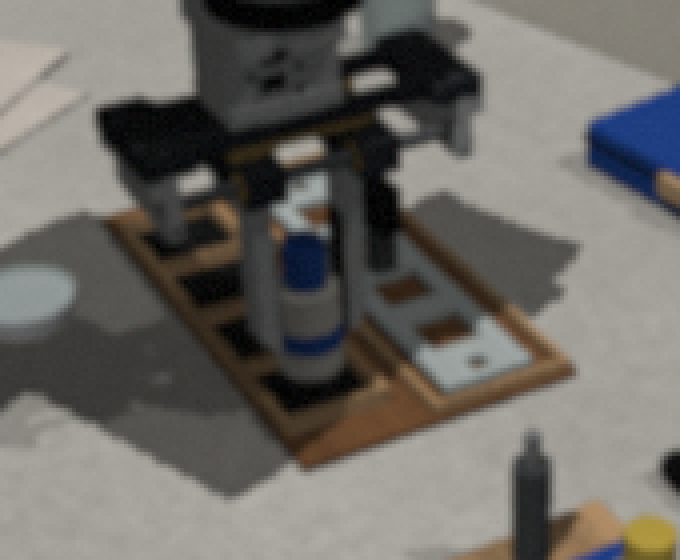

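The blue jar hangs upright over the right-end pocket at crop (315,385). The plate is undisturbed. I'll lower the jar.

Call:
{"name": "send_rows", "arguments": {
  "series": [
    [[0.25, 0.8, 0, 5, 0], [0.25, 0.8, 0, 10, 0], [0.25, 0.8, 0, 14, 0], [0.25, 0.8, 0, 17, 0], [0.25, 0.8, 0, 19, 0], [0.25, 0.8, 0, 20, 0], [0.25, 0.8, 0, 20.5, 0], [0.25, 0.8, 0, 21, 0], [0.25, 0.8, 0, 21.3, 0]]
  ]
}}

```text
clock: 17.65
eef_pos: [525.0, 103.7, 32.4]
eef_rot: [3.141, -0.0, 1.324]
wrist_force: [0.4, -0.1, 0.3]
finger_gap: 35.4
```

Call:
{"name": "send_rows", "arguments": {
  "series": [
    [[0.25, 0, 0, 0, 0], [0.25, 0, 0, 0, 0]]
  ]
}}

```text
clock: 17.85
eef_pos: [524.9, 103.7, 32.4]
eef_rot: [3.141, -0.0, 1.324]
wrist_force: [0.5, -0.2, 0.2]
finger_gap: 35.7
```

Call:
{"name": "send_rows", "arguments": {
  "series": [
    [[0.25, 0, 0, 1, 0], [0.25, 0, 0, 1, 0]]
  ]
}}

```text
clock: 18.05
eef_pos: [524.8, 103.7, 31.2]
eef_rot: [-3.141, 0.0, 1.324]
wrist_force: [-0.5, -0.4, -1.0]
finger_gap: 36.0
```

Call:
{"name": "send_rows", "arguments": {
  "series": [
    [[0.25, 0, 0, 1, 0], [0.25, 0, 0, 1, 0]]
  ]
}}

```text
clock: 18.25
eef_pos: [524.9, 103.8, 30.3]
eef_rot: [-3.142, 0.0, 1.324]
wrist_force: [-0.2, -0.0, -0.6]
finger_gap: 35.7
```

Call:
{"name": "send_rows", "arguments": {
  "series": [
    [[0.25, 0, 0, 0.7, 0], [0.25, 0, 0, 0.7, 0]]
  ]
}}

```text
clock: 18.45
eef_pos: [525.0, 103.8, 30.2]
eef_rot: [3.141, -0.0, 1.324]
wrist_force: [-2.9, -0.5, 8.1]
finger_gap: 35.5
```

Call:
{"name": "send_rows", "arguments": {
  "series": [
    [[0.42, 0, 0, 0, 0], [0.5, 0, 0, 0, 0], [0.6, 0, 0, 0, 0], [0.6, 0, 0, 0, 0], [0.6, 0, 0, -6, 0], [0.65, 0, 0, -20, 0], [0.65, 0, 0, -42, 0], [0.65, 0, 0, -68, 0], [0.65, 0, 0, -92, 0], [0.65, 0, 0, -110, 0]]
  ]
}}

```text
clock: 19.45
eef_pos: [525.3, 103.8, 142.5]
eef_rot: [3.139, -0.001, 1.324]
wrist_force: [-0.3, 0.4, -0.3]
finger_gap: 61.0
```

```bash
python3 go.py t 0 25 140
```

```text
19.45 [525.3 103.8 142.5] [ 3.139e+00 -1.000e-03  1.324e+00] [-0.3  0.4 -0.3] 61.0
t (0.0, 25.0, 140.0) shift [-267.2   25.4    2.4] roll -1.2
```

Call:
{"name": "send_rows", "arguments": {
  "series": [
    [[0.7, -15, 1.4, 0, 0], [0.7, -45, 4.2, 0, -0.3], [0.7, -83, 7.8, 0, -0.5], [0.7, -121, 11.4, 0, -0.7], [0.7, -159, 15, 0, -0.9], [0.7, -197, 18.6, 0, -1.1], [0.7, -230, 21.7, 0, -1.2], [0.7, -253, 24, 0, -1.2], [0.7, -265, 25.2, 0, -1.2], [0.7, -267.2, 25.4, 0, -1.2]]
  ]
}}

```text
clock: 20.45
eef_pos: [483.6, -162.7, 139.3]
eef_rot: [-3.141, -0.0, 1.343]
wrist_force: [0.2, -0.6, -0.1]
finger_gap: 65.9
```

```bash
python3 go.py t 0 25 42.5
```

```text
20.45 [ 483.6 -162.7  139.3] [-3.141 -0.     1.343] [ 0.2 -0.6 -0.1] 65.9
t (0.0, 25.0, 42.5) shift [ 1.3  0.8 96.8] roll -0.1
```

Call:
{"name": "send_rows", "arguments": {
  "series": [
    [[0.7, 1, 0.5, 12, 0], [0.7, 1.3, 0.8, 33, 0], [0.7, 1.3, 0.8, 56, 0], [0.7, 1.3, 0.8, 77, 0], [0.7, 1.3, 0.8, 91, 0], [0.7, 1.3, 0.8, 96.8, 0], [0.55, 1.3, 0.8, 96.8, 0], [0.47, 1.3, 0.8, 96.8, 0], [0.42, 1.3, 0.8, 96.8, 0], [0.39, 1.3, 0.8, 96.8, 0]]
  ]
}}

```text
clock: 21.45
eef_pos: [485.6, -160.6, 43.5]
eef_rot: [3.14, 0.0, 1.345]
wrist_force: [0.8, 0.2, 0.9]
finger_gap: 38.8
```

Call:
{"name": "send_rows", "arguments": {
  "series": [
    [[0.37, 0, 0, 0, 0], [0.34, 0, 0, 0, 0], [0.25, 0, 0, 0, 0], [0.25, 0, 0, 0, 0]]
  ]
}}

```text
clock: 21.85
eef_pos: [485.7, -160.6, 43.4]
eef_rot: [3.14, 0.0, 1.345]
wrist_force: [0.3, -0.5, 6.4]
finger_gap: 35.2
```

Call:
{"name": "send_rows", "arguments": {
  "series": [
    [[0.25, 0, 0, -1, 0], [0.25, 0, 0, -5, 0], [0.25, 0, 0, -13, 0], [0.25, 0, 0, -24, 0], [0.25, 0, 0, -38, 0], [0.25, 0, 0, -53, 0], [0.25, 0, 0, -67, 0], [0.25, 0, 0, -78, 0], [0.25, 0, 0, -84, 0], [0.25, 0, 0, -86, 0]]
  ]
}}

```text
clock: 22.85
eef_pos: [485.5, -160.5, 129.6]
eef_rot: [3.141, 0.0, 1.345]
wrist_force: [0.7, -0.0, -0.4]
finger_gap: 35.9
```

```bash
python3 go.py s 0 -29 128
```

```text
22.85 [ 485.5 -160.5  129.6] [3.141 0.    1.345] [ 0.7 -0.  -0.4] 35.9
s (0.0, -29.0, 128.0) shift [323.6 -20.3   1.5] roll 1.26
```

Call:
{"name": "send_rows", "arguments": {
  "series": [
    [[0.25, 5, -0.3, 0, 0], [0.25, 18, -1.1, 0, 0], [0.25, 40, -2.5, 0, 0.2], [0.25, 70, -4.4, 0, 0.3], [0.25, 105, -6.6, 0, 0.5], [0.25, 142, -9, 0, 0.6], [0.25, 180, -11.3, 0, 0.8], [0.25, 216, -13.6, 0, 0.9], [0.25, 250, -15.7, 0, 1], [0.25, 278, -17.4, 0, 1.2]]
  ]
}}

```text
clock: 23.85
eef_pos: [530.1, 117.1, 128.3]
eef_rot: [-3.141, 0.0, 1.325]
wrist_force: [-0.0, -0.5, -0.7]
finger_gap: 35.8
```

Call:
{"name": "send_rows", "arguments": {
  "series": [
    [[0.25, 22, -1.4, 0, 0], [0.25, 36, -2.3, 0, 0.1], [0.25, 43, -2.7, 0, 0.1], [0.25, 45.6, -2.9, 3, 0.1], [0.25, 45.6, -2.9, 10, 0.1], [0.25, 45.6, -2.9, 22, 0.1], [0.25, 45.6, -2.9, 38, 0.1], [0.25, 45.6, -2.9, 55, 0.1], [0.25, 45.6, -2.9, 70, 0.1], [0.25, 45.6, -2.9, 78, 0.1]]
  ]
}}

```text
clock: 24.85
eef_pos: [538.3, 158.6, 48.9]
eef_rot: [-3.14, 0.001, 1.321]
wrist_force: [0.5, -0.5, -1.6]
finger_gap: 35.9
```

```bash
python3 go.py s 0 -29 31.3
```

```text
24.85 [538.3 158.6  48.9] [-3.140e+00  1.000e-03  1.321e+00] [ 0.5 -0.5 -1.6] 35.9
s (0.0, -29.0, 31.3) shift [ 0.7 -0.2 17.6] roll -0.08
```

Call:
{"name": "send_rows", "arguments": {
  "series": [
    [[0.25, 0.7, 0, 5, 0], [0.25, 0.7, 0, 9, 0], [0.25, 0.7, 0, 12.5, 0], [0.25, 0.7, 0, 15, 0], [0.25, 0.7, 0, 16.5, 0], [0.25, 0.7, 0, 17.5, 0], [0.25, 0.7, 0, 17.5, 0], [0.25, 0.7, 0, 17.5, 0]]
  ]
}}

```text
clock: 25.65
eef_pos: [539.2, 160.0, 33.5]
eef_rot: [3.141, -0.0, 1.322]
wrist_force: [-0.5, 0.1, -0.8]
finger_gap: 35.6
```

Call:
{"name": "send_rows", "arguments": {
  "series": [
    [[0.25, 0, 0, 0.8, 0], [0.25, 0, 0, 0.8, 0]]
  ]
}}

```text
clock: 25.85
eef_pos: [539.1, 159.9, 32.5]
eef_rot: [-3.142, 0.0, 1.322]
wrist_force: [0.2, -0.0, -1.2]
finger_gap: 35.8
```

Call:
{"name": "send_rows", "arguments": {
  "series": [
    [[0.25, 0, 0, 0.8, 0], [0.25, 0, 0, 0.8, 0]]
  ]
}}

```text
clock: 26.05
eef_pos: [539.1, 160.0, 31.7]
eef_rot: [-3.142, 0.0, 1.322]
wrist_force: [-0.1, 0.5, -0.9]
finger_gap: 35.5
```

Call:
{"name": "send_rows", "arguments": {
  "series": [
    [[0.25, 0, 0, 0.6, 0], [0.25, 0, 0, 0.6, 0]]
  ]
}}

```text
clock: 26.25
eef_pos: [539.2, 160.0, 31.4]
eef_rot: [3.142, -0.0, 1.322]
wrist_force: [-2.8, -1.0, 3.4]
finger_gap: 35.9
```

Contact at 31.4, as predicted. Releasing.

Call:
{"name": "send_rows", "arguments": {
  "series": [
    [[0.42, 0, 0, 0, 0], [0.5, 0, 0, 0, 0], [0.6, 0, 0, 0, 0], [0.6, 0, 0, 0, 0], [0.6, 0, 0, -6, 0], [0.65, 0, 0, -20, 0], [0.65, 0, 0, -42, 0], [0.65, 0, 0, -68, 0], [0.65, 0, 0, -92, 0], [0.65, 0, 0, -110, 0]]
  ]
}}

```text
clock: 27.25
eef_pos: [539.5, 160.0, 144.1]
eef_rot: [3.139, -0.001, 1.322]
wrist_force: [-0.1, 0.0, 0.8]
finger_gap: 61.2
```

```bash
python3 go.py t 0 -25 140
```

```text
27.25 [539.5 160.  144.1] [ 3.139e+00 -1.000e-03  1.322e+00] [-0.1  0.   0.8] 61.2
t (0.0, -25.0, 140.0) shift [-375.2   27.     3.8] roll -1.3
```

Call:
{"name": "send_rows", "arguments": {
  "series": [
    [[0.7, -18, 1.3, 0, 0], [0.7, -52, 3.7, 0, -0.3], [0.7, -94, 6.8, 0, -0.5], [0.7, -138, 10, 0, -0.7], [0.7, -182, 13, 0, -0.9], [0.7, -226, 16.3, 0, -1.1], [0.7, -270, 19.4, 0, -1.2], [0.7, -310, 22.3, 0, -1.3], [0.7, -342, 24.6, 0, -1.3], [0.7, -363, 26.1, 0, -1.3]]
  ]
}}

```text
clock: 28.25
eef_pos: [474.6, -200.5, 142.5]
eef_rot: [3.14, 0.001, 1.343]
wrist_force: [0.2, 0.6, -0.1]
finger_gap: 65.5
```

Call:
{"name": "send_rows", "arguments": {
  "series": [
    [[0.7, -10, 0.7, 0, 0], [0.7, -12.2, 0.9, 0, 0], [0.7, -12.2, 0.9, 0, 0]]
  ]
}}

```text
clock: 28.55
eef_pos: [473.4, -209.9, 141.5]
eef_rot: [3.141, -0.0, 1.345]
wrist_force: [-0.3, 0.5, -0.4]
finger_gap: 65.9
```

```bash
python3 go.py t 0 -25 42.5
```

```text
28.55 [ 473.4 -209.9  141.5] [ 3.141 -0.     1.345] [-0.3  0.5 -0.4] 65.9
t (0.0, -25.0, 42.5) shift [-0.4  0.  99. ] roll 0.02
```

Call:
{"name": "send_rows", "arguments": {
  "series": [
    [[0.7, 0, 0, 12, 0], [0.7, 0, 0, 34, 0], [0.7, 0, 0, 58, 0], [0.7, 0, 0, 79, 0], [0.7, 0, 0, 93, 0], [0.7, 0, 0, 99, 0], [0.55, 0, 0, 99, 0], [0.47, 0, 0, 99, 0], [0.42, 0, 0, 99, 0], [0.39, 0, 0, 99, 0]]
  ]
}}

```text
clock: 29.55
eef_pos: [473.6, -210.5, 42.8]
eef_rot: [3.14, 0.0, 1.345]
wrist_force: [1.2, -0.6, 0.7]
finger_gap: 38.4
```

Call:
{"name": "send_rows", "arguments": {
  "series": [
    [[0.37, 0, 0, 0, 0], [0.34, 0, 0, 0, 0], [0.25, 0, 0, 0, 0], [0.25, 0, 0, 0, 0]]
  ]
}}

```text
clock: 29.95
eef_pos: [473.6, -210.6, 42.7]
eef_rot: [3.141, 0.0, 1.345]
wrist_force: [-0.9, -0.1, 5.8]
finger_gap: 35.2
```

Call:
{"name": "send_rows", "arguments": {
  "series": [
    [[0.25, 0, 0, -1, 0], [0.25, 0, 0, -5, 0], [0.25, 0, 0, -13, 0], [0.25, 0, 0, -24, 0], [0.25, 0, 0, -38, 0], [0.25, 0, 0, -53, 0], [0.25, 0, 0, -67, 0], [0.25, 0, 0, -78, 0], [0.25, 0, 0, -84, 0], [0.25, 0, 0, -86, 0]]
  ]
}}

```text
clock: 30.95
eef_pos: [473.4, -210.5, 129.0]
eef_rot: [3.141, 0.0, 1.345]
wrist_force: [0.2, 0.6, -1.8]
finger_gap: 35.7
```

```bash
python3 go.py s 0 29 128
```

```text
30.95 [ 473.4 -210.5  129. ] [3.141 0.    1.345] [ 0.2  0.6 -1.8] 35.7
s (0.0, 29.0, 128.0) shift [433.  -18.5   0.8] roll 1.26
```

Call:
{"name": "send_rows", "arguments": {
  "series": [
    [[0.25, 5, -0.2, 0, 0], [0.25, 18, -0.8, 0, 0], [0.25, 40, -1.7, 0, 0.2], [0.25, 70, -3, 0, 0.3], [0.25, 106, -4.5, 0, 0.4], [0.25, 145, -6.2, 0, 0.5], [0.25, 186, -8, 0, 0.6], [0.25, 227, -9.7, 0, 0.8], [0.25, 268, -11.5, 0, 0.9], [0.25, 307, -13.1, 0, 1]]
  ]
}}

```text
clock: 31.95
eef_pos: [528.7, 94.5, 127.6]
eef_rot: [-3.141, 0.0, 1.328]
wrist_force: [0.4, 1.1, -0.1]
finger_gap: 35.8
```

Call:
{"name": "send_rows", "arguments": {
  "series": [
    [[0.25, 36, -1.7, 0, 0.1], [0.25, 67, -3, 0, 0.2], [0.25, 92, -4, 0, 0.2], [0.25, 110, -4.8, 0, 0.3], [0.25, 121, -5.3, 0, 0.3], [0.25, 126, -5.6, 2, 0.3], [0.25, 126, -5.6, 8, 0.3], [0.25, 126, -5.6, 19, 0.3], [0.25, 126, -5.6, 33, 0.3], [0.25, 126, -5.6, 46, 0.3]]
  ]
}}

```text
clock: 32.95
eef_pos: [553.9, 214.7, 80.5]
eef_rot: [-3.141, 0.001, 1.321]
wrist_force: [0.4, 0.4, -0.6]
finger_gap: 35.7
```

```bash
python3 go.py s 0 29 30.6
```

```text
32.95 [553.9 214.7  80.5] [-3.141e+00  1.000e-03  1.321e+00] [ 0.4  0.4 -0.6] 35.7
s (0.0, 29.0, 30.6) shift [ 0.6 -1.7 49.9] roll -0.09
```

Call:
{"name": "send_rows", "arguments": {
  "series": [
    [[0.25, 0.6, -1, 12, 0], [0.25, 0.6, -1.7, 22, 0], [0.25, 0.6, -1.7, 31, 0], [0.25, 0.6, -1.7, 38, 0], [0.25, 0.6, -1.7, 43, 0], [0.25, 0.6, -1.7, 46, 0], [0.25, 0.6, -1.7, 48, 0], [0.25, 0.6, -1.7, 48.5, 0], [0.25, 0.6, -1.7, 48.5, 0]]
  ]
}}

```text
clock: 33.85
eef_pos: [552.8, 216.4, 33.8]
eef_rot: [3.141, -0.0, 1.322]
wrist_force: [0.2, 0.7, -0.9]
finger_gap: 35.3
```

Call:
{"name": "send_rows", "arguments": {
  "series": [
    [[0.25, 0, 0, 0.9, 0], [0.25, 0, 0, 0.9, 0]]
  ]
}}

```text
clock: 34.05
eef_pos: [552.7, 216.4, 32.8]
eef_rot: [3.141, -0.0, 1.322]
wrist_force: [-0.6, -1.2, -1.2]
finger_gap: 35.5
```

Call:
{"name": "send_rows", "arguments": {
  "series": [
    [[0.25, 0, 0, 0.8, 0], [0.25, 0, 0, 1.5, 0], [0.25, 0, 0, 1.5, 0]]
  ]
}}

```text
clock: 34.35
eef_pos: [552.7, 216.3, 31.1]
eef_rot: [-3.141, 0.0, 1.322]
wrist_force: [-1.5, 0.2, -1.6]
finger_gap: 35.7
```

Call:
{"name": "send_rows", "arguments": {
  "series": [
    [[0.25, 0, 0, 0.7, 0], [0.25, 0, 0, 0.7, 0]]
  ]
}}

```text
clock: 34.55
eef_pos: [552.8, 216.4, 30.8]
eef_rot: [3.141, -0.0, 1.322]
wrist_force: [-0.5, -0.0, 1.7]
finger_gap: 36.3
```

Contact at 30.8. Releasing.

Call:
{"name": "send_rows", "arguments": {
  "series": [
    [[0.42, 0, 0, 0, 0], [0.5, 0, 0, 0, 0], [0.6, 0, 0, 0, 0], [0.6, 0, 0, 0, 0], [0.6, 0, 0, -6, 0], [0.65, 0, 0, -20, 0], [0.65, 0, 0, -42, 0], [0.65, 0, 0, -68, 0], [0.65, 0, 0, -92, 0], [0.65, 0, 0, -110, 0]]
  ]
}}

```text
clock: 35.55
eef_pos: [553.1, 216.5, 143.6]
eef_rot: [3.139, -0.001, 1.322]
wrist_force: [1.0, -0.3, -0.5]
finger_gap: 61.4
```

```bash
python3 go.py t 0 -75 140
```

```text
35.55 [553.1 216.5 143.6] [ 3.139e+00 -1.000e-03  1.322e+00] [ 1.  -0.3 -0.5] 61.4
t (0.0, -75.0, 140.0) shift [-483.3   28.9    3. ] roll -1.3
```

Call:
{"name": "send_rows", "arguments": {
  "series": [
    [[0.7, -20, 1.2, 0, 0], [0.7, -55, 3.3, 0, -0.2], [0.7, -98, 5.9, 0, -0.3], [0.7, -142, 8.5, 0, -0.5], [0.7, -186, 11.1, 0, -0.6], [0.7, -230, 13.8, 0, -0.8], [0.7, -274, 16.4, 0, -0.9], [0.7, -318, 19, 0, -1], [0.7, -360, 21.5, 0, -1.2], [0.7, -400, 24, 0, -1.3]]
  ]
}}

```text
clock: 36.55
eef_pos: [477.1, -179.1, 142.0]
eef_rot: [3.14, 0.0, 1.345]
wrist_force: [0.4, -0.4, 1.4]
finger_gap: 66.0
```

Call:
{"name": "send_rows", "arguments": {
  "series": [
    [[0.7, -35, 2, 0, 0], [0.7, -60, 3.5, 0, 0], [0.7, -76, 4.5, 0, 0], [0.7, -83.3, 4.9, 0, 0], [0.7, -83.3, 4.9, 0, 0]]
  ]
}}

```text
clock: 37.05
eef_pos: [463.7, -259.6, 140.9]
eef_rot: [3.141, 0.0, 1.344]
wrist_force: [-0.3, -0.0, -0.2]
finger_gap: 65.8
```

```bash
python3 go.py t 0 -75 42.5
```

```text
37.05 [ 463.7 -259.6  140.9] [3.141 0.    1.344] [-0.3 -0.  -0.2] 65.8
t (0.0, -75.0, 42.5) shift [ 0.3 -1.6 98.4] roll -0.03
```

Call:
{"name": "send_rows", "arguments": {
  "series": [
    [[0.7, 0.3, -1, 12, 0], [0.7, 0.3, -1.6, 34, 0], [0.7, 0.3, -1.6, 58, 0], [0.7, 0.3, -1.6, 79, 0], [0.7, 0.3, -1.6, 92, 0], [0.7, 0.3, -1.6, 98.4, 0], [0.55, 0.3, -1.6, 98.4, 0], [0.47, 0.3, -1.6, 98.4, 0], [0.42, 0.3, -1.6, 98.4, 0], [0.39, 0.3, -1.6, 98.4, 0]]
  ]
}}

```text
clock: 38.05
eef_pos: [462.4, -259.1, 42.8]
eef_rot: [3.14, 0.0, 1.345]
wrist_force: [0.3, -0.2, 0.1]
finger_gap: 38.4
```

Call:
{"name": "send_rows", "arguments": {
  "series": [
    [[0.37, 0, 0, 0, 0], [0.34, 0, 0, 0, 0], [0.25, 0, 0, 0, 0], [0.25, 0, 0, 0, 0]]
  ]
}}

```text
clock: 38.45
eef_pos: [462.4, -259.1, 42.7]
eef_rot: [3.141, 0.0, 1.345]
wrist_force: [-0.9, 0.9, 6.1]
finger_gap: 35.8
```

Call:
{"name": "send_rows", "arguments": {
  "series": [
    [[0.25, 0, 0, -1, 0], [0.25, 0, 0, -5, 0], [0.25, 0, 0, -13, 0], [0.25, 0, 0, -24, 0], [0.25, 0, 0, -38, 0], [0.25, 0, 0, -53, 0], [0.25, 0, 0, -67, 0], [0.25, 0, 0, -78, 0], [0.25, 0, 0, -84, 0], [0.25, 0, 0, -86, 0]]
  ]
}}

```text
clock: 39.45
eef_pos: [462.3, -258.9, 128.9]
eef_rot: [3.141, 0.0, 1.345]
wrist_force: [-0.7, 0.4, -1.2]
finger_gap: 35.8
```

```bash
python3 go.py s 0 87 128; python3 - <<'E'
from h import *
im=[]
for n,w in(('top',(130,300,100,240)),('side',(200,370,100,240))):
    p=manip.camera(n); im.append(cv2.resize(p['img'][w[2]:w[3],w[0]:w[1]],(400,330),interpolation=3))
cv2.imwrite('pics/i.png',np.hstack(im)[:,:,::-1])
E
```

```text
39.45 [ 462.3 -258.9  128.9] [3.141 0.    1.345] [-0.7  0.4 -1.2] 35.8
s (0.0, 87.0, 128.0) shift [540.7 -17.1   0.7] roll 1.26
```

View pics/i.png

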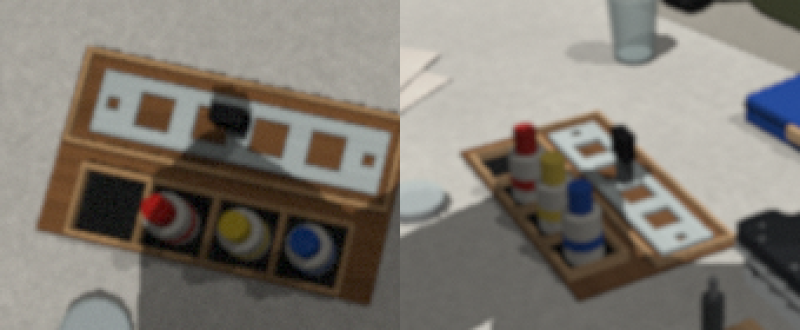

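Blue, yellow and red stand upright in their pockets (right end, next, next) and the plate is flat in the bay. The left pocket is free for green.

Call:
{"name": "send_rows", "arguments": {
  "series": [
    [[0.25, 5, -0.2, 0, 0], [0.25, 18, -0.6, 0, 0], [0.25, 40, -1.3, 0, 0.2], [0.25, 70, -2.2, 0, 0.3], [0.25, 106, -3.4, 0, 0.3], [0.25, 146, -4.6, 0, 0.4], [0.25, 188, -6, 0, 0.5], [0.25, 230, -7.3, 0, 0.6], [0.25, 272, -8.6, 0, 0.7], [0.25, 314, -9.9, 0, 0.8]]
  ]
}}

```text
clock: 40.55
eef_pos: [522.4, 52.0, 127.9]
eef_rot: [-3.141, 0.0, 1.331]
wrist_force: [0.4, 0.4, -1.3]
finger_gap: 35.7
```

Call:
{"name": "send_rows", "arguments": {
  "series": [
    [[0.25, 42, -1.3, 0, 0.1], [0.25, 84, -2.7, 0, 0.2], [0.25, 123, -3.9, 0, 0.2], [0.25, 156, -5, 0, 0.3], [0.25, 184, -5.8, 0, 0.3], [0.25, 205, -6.5, 0, 0.4], [0.25, 219, -7, 0, 0.4], [0.25, 226, -7.2, 0, 0.4], [0.25, 226.7, -7.2, 2, 0.4], [0.25, 226.7, -7.2, 8, 0.4]]
  ]
}}

```text
clock: 41.55
eef_pos: [569.8, 270.9, 120.3]
eef_rot: [3.141, -0.0, 1.323]
wrist_force: [0.3, -1.3, -1.4]
finger_gap: 35.5
```

```bash
python3 go.py s 0 87 30.6
```

```text
41.55 [569.8 270.9 120.3] [ 3.141 -0.     1.323] [ 0.3 -1.3 -1.4] 35.5
s (0.0, 87.0, 30.6) shift [ 0.1 -3.4 89.7] roll 0.04
```

Call:
{"name": "send_rows", "arguments": {
  "series": [
    [[0.25, 0, -2, 14, 0], [0.25, 0, -3.4, 28, 0], [0.25, 0, -3.4, 43, 0], [0.25, 0, -3.4, 57, 0], [0.25, 0, -3.4, 69, 0], [0.25, 0, -3.4, 78, 0], [0.25, 0, -3.4, 84, 0], [0.25, 0, -3.4, 87, 0], [0.25, 0, -3.4, 88, 0], [0.25, 0, -3.4, 88, 0]]
  ]
}}

```text
clock: 42.55
eef_pos: [566.6, 272.2, 32.5]
eef_rot: [3.141, -0.0, 1.324]
wrist_force: [-0.4, -0.3, -0.6]
finger_gap: 35.7
```

Call:
{"name": "send_rows", "arguments": {
  "series": [
    [[0.25, 0, 0, 0.8, 0], [0.25, 0, 0, 0.8, 0]]
  ]
}}

```text
clock: 42.75
eef_pos: [566.5, 272.2, 31.6]
eef_rot: [3.141, -0.0, 1.324]
wrist_force: [0.5, 1.1, -1.1]
finger_gap: 35.9
```

Call:
{"name": "send_rows", "arguments": {
  "series": [
    [[0.25, 0, 0, 0.7, 0], [0.25, 0, 0, 0.7, 0]]
  ]
}}

```text
clock: 42.95
eef_pos: [566.5, 272.1, 30.8]
eef_rot: [3.141, -0.0, 1.324]
wrist_force: [0.3, -0.3, 0.0]
finger_gap: 35.8
```

Call:
{"name": "send_rows", "arguments": {
  "series": [
    [[0.25, 0, 0, 0.5, 0], [0.25, 0, 0, 0.5, 0]]
  ]
}}

```text
clock: 43.15
eef_pos: [566.5, 272.2, 30.7]
eef_rot: [3.141, -0.0, 1.324]
wrist_force: [-2.1, -1.1, 4.9]
finger_gap: 35.4
```

Contact. I'll release, rise, and move clear for a final look.

Call:
{"name": "send_rows", "arguments": {
  "series": [
    [[0.42, 0, 0, 0, 0], [0.5, 0, 0, 0, 0], [0.6, 0, 0, 0, 0], [0.6, 0, 0, 0, 0], [0.6, 0, 0, -6, 0], [0.65, 0, 0, -20, 0], [0.65, 0, 0, -42, 0], [0.65, 0, 0, -68, 0], [0.65, 0, 0, -95, 0], [0.65, 0, 0, -120, 0]]
  ]
}}

```text
clock: 44.15
eef_pos: [566.5, 272.2, 152.9]
eef_rot: [3.14, -0.001, 1.324]
wrist_force: [0.7, 0.4, 0.5]
finger_gap: 61.1
```

Call:
{"name": "send_rows", "arguments": {
  "series": [
    [[0.65, -20, 0, -15, 0], [0.65, -60, 0, -30, 0], [0.65, -105, 0, -40, 0], [0.65, -150, 0, -40, 0], [0.65, -195, 0, -40, 0], [0.65, -240, 0, -40, 0], [0.65, -285, 0, -40, 0], [0.65, -325, 0, -40, 0], [0.65, -350, 0, -40, 0], [0.65, -360, 0, -40, 0]]
  ]
}}

```text
clock: 45.15
eef_pos: [478.0, -78.8, 191.4]
eef_rot: [3.14, 0.0, 1.322]
wrist_force: [0.9, 1.1, -0.6]
finger_gap: 60.9
```

```bash
python3 - <<'E'
from h import *
im=[]
F=(545.3,187.5,-.248);c,n=np.cos(F[2]),np.sin(F[2])
for nme,w in(('top',(130,310,100,240)),('side',(200,380,100,240))):
    p=manip.camera(nme); im.append(cv2.resize(p['img'][w[2]:w[3],w[0]:w[1]],(400,311),interpolation=3))
    for col,y in zip(('blue','yellow','red','green'),(-87,-29,29,87)):
        r=manip.find_in('jar_'+col,p); cap=proj(p,[F[0]-n*y,F[1]+c*y,80]); print(nme,col,'pred captop',np.round(cap,1),[np.round(x['rect'],1).tolist() for x in r[:1]])
cv2.imwrite('pics/j.png',np.hstack(im)[:,:,::-1]); s=manip.read_state(); print(s['clock'],s['eef_pos'],s['wrist_force'])
E
```

```text
top blue pred captop [258.6 201.3] [[249.9, 196.9, 22.2, 21.8]]
top yellow pred captop [227.6 194.3] [[220.7, 188.8, 23.9, 23.5]]
top red pred captop [196.8 187.4] [[187.7, 180.2, 25.6, 26.1]]
top green pred captop [166.1 180.4] [[162.7, 176.8, 24.3, 22.5]]
side blue pred captop [275.6 178.2] [[269.0, 177.2, 15.9, 34.8]]
side yellow pred captop [263.7 165.7] [[256.1, 166.4, 17.7, 35.1]]
side red pred captop [252.8 154.2] [[244.4, 153.0, 19.2, 37.6]]
side green pred captop [242.8 143.6] [[234.3, 141.2, 17.0, 37.2]]
45.65 [478.55478964 -76.37756635 190.09819565] [-0.08786249  0.7226621   0.2737628 ]
```

View pics/j.png

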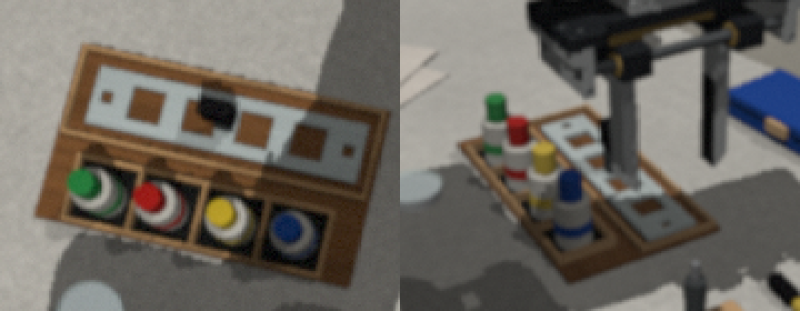

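All four jars stand upright in their own pockets, in the order green, red, yellow, blue from the left. The plate is flat in the bay and the gripper is clear.

```bash
python3 -c "
from cell import manip
print(manip.sign_off())"
```

```text
the job is handed in; nothing more can be done
None
```

The job is done and handed in at about 46 s on the robot's clock, against the 118 s limit. I lifted the plate straight off its pins and lowered it into the bay until it touched the floor. I then moved the jars from the left end of the row (blue, yellow, red, green) into the pockets from the right end. Each jar went down until I felt floor contact, and then I released it.

- **Final pictures:** all four jars stand upright, one to a pocket, in the order green, red, yellow, blue from the left. The plate lies flat in the bay with margin all round, and the arm is clear of everything.
- **Jar positions:** in the side view the jar detections sit within about 2 px of the predicted cap positions. The top view agrees by eye, since its detection boxes take in the whole jar.
- **Fit disagreement:** the two cameras' separate fits of the storage rack differed by several millimetres. I relied on the combined fit, which was close to the top view's. Its outlines matched the picture, and every jar and the plate came to rest inside it.

No check failed.

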